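# Vent a scrapped cooling unit behind a splash guard

## Robot

A 6-joint arm with a two-finger parallel gripper is mounted at the origin on the work surface. World frame = base frame: x ahead of the robot, y to its left, z up, the work surface at z = 0. Lengths are in m, angles in rad, forces in N, time in s.
With the tool pointing down it reaches from about 0.25 to 0.775 m from the base axis. Payload 4 kg.
Tool frame: the origin (TCP) lies where the fingers leave the gripper's body, on its centre line; the fingertips stand 97 mm ahead of it and the grasp point (between the pads) lies 78 mm ahead of it; z points along the fingers, x is the direction in which the jaws open and shut, and the axes are right-handed (so a half turn about z gives the same grasp; the last joint's range is limited). The gripper opens to 94 mm and grips with 3 to 60 N. Pads are 16 mm wide; open, the fingers measure 119 mm over their backs; the gripper's body (75 mm by 177 mm) begins 78 mm behind the grasp point.
Start: joints at [-1.228, 0.087, 1.371, -0, 1.684, -0.103], TCP at [0.237, -0.496, 0.303] pointing down, gripper open.
Joint ranges: [-3.1, 3.1], [-0.76, 2.03], [0.27, 2.55], [-1.08, 4.22], [0.17, 2.65], [-2.57, 2.57]. Speed limits (rad/s): [2.79, 2.79, 3.14, 3.14, 3.14, 3.14].

## Interface

Orientations are given as [roll, pitch, yaw] about the fixed x, y, z axes, in that order (R = Rz(yaw) Ry(pitch) Rx(roll)).
In Python, from bench import * gives the robot as it stands.
- The arm moves only by the tool jog_arm, never from a script. Its argument "moves" is a list of rows, each a list of 7 numbers: the turn, a rotation vector about the world's x, y, z in rad, then the shift along the world's x, y, z in mm, then the finger opening in mm, from 0 to 94. In form: [[rx, ry, rz, tx, ty, tz, fingers], ...]. A call has 1 to 12 rows; each row shifts and turns the commanded pose from where the row before left it; what a row does not reach is not made up. A row lasts 1/8 s, in which the tool goes at most 62.5 mm and 10.7 degrees, less where a joint would pass 70% of its speed; a pose out of reach is approached as far as the arm can. A call is refused whole if a number of a shift passes 62.5 or a number of a turn 0.188, either way. A call with a gripper value outside its range is refused whole. The fingers move at their own pace and stop on an object; the grip force is fixed at half the most. Time passes only in rows, so rows that do not move let the fingers close. It gives the time, the measured TCP pose, the force and the opening at its end, in the units of the state.
- get_obs(): the state, without advancing time (a new reading comes with each control period).
- snapshot(name): name is "scene" or "top" or "wrist"; returns the picture (400x640x3 uint8, red, green, blue); there is no depth.
- get_calibration(name): a dict with "camera_matrix" (3x3 intrinsics, pixels), "R" (3x3) and "t" (3): a world point X has camera coordinates R X + t. Camera axes: x right, y down, z forward; pixel columns grow to the right and rows downward; lengths in m; the calibration is good to about 2 mm. A picture is of the moment at which its call begins: read the wrist's pose just before it. get_calibration takes no time and is no camera call; for the wrist camera it gives the pose at the moment of the call.
- close_job(): hands the job in, once; it reports no verdict.
Trained networks look in the newest picture that a camera, given by its name, has taken for a name from the list of things; names that differ only in an ending like _2 or _b are one class to them, and where a whole thing is asked for, a point or a joint stands for the part that bears it (a point fixed in the world has none). Each returns a list of dicts, best first, with "conf" (0 to 1); they miss things now and then, are a little off and sometimes report something else, mostly with a low value. They report only what shows in the picture. A call takes as long as a camera call. They do not tell look-alikes from the thing itself.
- look_for(label, camera): "bbox" ([left, top, right, bottom] in pixels, round what is visible of it).
The state is a dict: "time": time; "joint_positions": joint angles; "qvel": joint speeds; "joint_torque": joint torques, N m; "tool_pos": TCP position; "ee_rot": TCP orientation; "wrist_force": force on the tool from outside, world axes, zero at the start; "wrist_torque": the same for the moment, N m; "width": finger opening in m.
Only numpy, scipy, OpenCV 4.12 (cv2) and the standard library are available. Lean on these libraries where they do the work, as an engineer would, in place of code of your own. Each camera call takes 0.05 s, during which the arm holds its last target.

## Task

Hang the yellow splash guard over the middle of the steel bar, saddle-wise, and let go of it, so that the circuit boards are shielded. Then take the blue-handled vent coupler off its stand and press it squarely onto the tilted brass nipple of the cooling unit until it snaps on, and push on against the spring until the red sleeve is well down. Keep it pushed down in the gripper: finish while still gripping the coupler and holding the sleeve down, and leave the boards, the drive and the screwdriver where they are.

Things in the scene. Friction and masses are not known exactly. Their poses are not given: they have to be found in the camera images.
- guard_center (a point): Yellow rigid splash guard, an upside-down U of sheet: 70 mm long along its x, 24 mm thick over its flat sides (along its y), 100 mm high (z up), about 120 g. Point at its centre, 50 mm above the lower edge, 50 mm below the closed top. Starts standing on the work surface, slot open downward; pinch it across y near the top.
- guard: The yellow splash guard, origin at the centre of its lower edge. Its slot runs along its x, open below and at both ends, 18 mm wide inside, ending 4 mm below the top; the lowest 15 mm of both sides flare outwards, 42 mm over the flares.
- rail_mid (a point): Level round steel bar, 12 mm in diameter, 190 mm long along its x, 160 mm above the work surface, on two 12 mm posts that stand 85 mm either side of the middle on a 190 x 60 mm foot, fixed. Point on the bar's centre line at its middle. The hung guard's centre lies 40 mm below this point. The bar's y is level, across it.
- coupler_center (a point): Blue-handled vent coupler, 96 mm long along its z (z from mouth to cap), about 220 g. Point on its axis half-way, 48 mm from the mouth. It starts upright, mouth down, on its stand over a stud: lift it straight up 30 mm to clear. Grasp the square handle across its x or y faces.
- coupler: The vent coupler, origin at the centre of its mouth. From the mouth up: steel socket 34 mm in diameter to 31 mm, steel flange 41 mm in diameter from 31 to 37 mm, square blue handle 28 x 28 mm (faces across its x and y) from 37 to 90 mm, black cap 23 mm in diameter to 96 mm.
- coupler_mouth (a point): Centre of the coupler's open mouth, on its axis; axes as the coupler. The mouth is 18.6 mm wide for the first 4 mm (the catching lip), 25 mm wide behind that, 31 mm deep.
- stand: Round dark steel parking stand, 72 mm in diameter, 12 mm high, with a 14 mm stud rising 18 mm above it in the middle, fixed. Origin at the centre of its underside.
- nipple_tip (a point): Tip of the brass vent nipple on the cooling unit, fixed. Its z runs along the nipple, outwards: 26 degrees off vertical, leaning roughly towards the robot. Its x lies in the leaning plane, its y is level. The nipple is 16 mm in diameter, tapering to 6 mm over the last 7 mm to the tip.
- nipple: The brass nipple, origin on its axis 36 mm below the tip, axes as the tip. Three spring detent balls stand out of it 12 mm below the tip. The coupler's lip meets them when the mouth is 8 mm below the tip, passes them with a push of 6 to 10 N, is then drawn on, and has snapped on when the mouth is 20 mm below the tip; with the sleeve right down it is 26 mm below.
- valve (a joint): Travel of the red spring sleeve (33 mm in diameter) round the nipple's foot, along the nipple: 0 = up, its face 20 mm below the tip; 0.006 = right down on its stop. The coupler's rim pushes it: 4 N starts it, 10 N at 0.005. Snapped on but let go, the coupler leaves it near 0; well down is beyond 0.0035.
- unit: Cooling unit bolted to a dark jig plate 130 x 120 mm, fixed: 90 mm aluminium block with fins, about 42 mm high, with a black slanted block carrying the nipple, which leans to the unit's -x. Origin at the centre of the plate's underside.
- boards_mid (a point): Bystander: middle of a loose stack of green, blue and brown circuit boards, 100 x 80 x 66 mm, beside the bar on the side away from the unit.
- drive_mid (a point): Bystander: middle of a loose bare metal disk drive, 100 x 145 x 26 mm, lying beyond the unit.
- driver_mid (a point): Bystander: a green-handled screwdriver lying on the work surface beyond the unit and the bar, about 200 mm long.
Things that resemble listed ones, but are neither listed nor needed, are in the scene too. Leave any purple look-alike of the unit alone.

How it is judged:
On the way, in this order (a step that is already met when the one before it is completed fails the run):
1. the guard hangs over the middle of the bar, released and at rest (x of guard_center in the frame of rail_mid between -0.04 and 0.04 m and y of guard_center in the frame of rail_mid between -0.015 and 0.015 m and z of guard_center in the frame of rail_mid between -0.046 and -0.034 m and angle between guard_center's own z axis and vertical below 0.25 rad and angle between the x axis of guard_center and the x axis of rail_mid, either way round below 0.3 rad and contact force between the fingers and guard below 0.05 N and linear speed of guard below 0.03 m/s), for 0.3 s.
2. the coupler is snapped squarely onto the nipple and pushes the red sleeve down (x of coupler_mouth in the frame of nipple_tip between -0.003 and 0.003 m and y of coupler_mouth in the frame of nipple_tip between -0.003 and 0.003 m and z of coupler_mouth in the frame of nipple_tip between -0.029 and -0.0225 m and angle between the z axis of coupler_center and the z axis of nipple_tip, either way round below 0.12 rad and value of joint valve above 0.0035 m and contact force between the fingers and coupler above 3 N), for 0.5 s.
At the end, for the whole second after the job is handed in: Guard hanging on the bar within 40 mm of its middle, upright within 14 and along it within 17 degrees, at rest, not touched by the fingers. Coupler on the nipple within 3 mm and 7 degrees of its axis, sleeve held down beyond 3.5 mm, fingers gripping the coupler with over 3 N (all of step 1 and all of step 2); the arm keeps its last pose, push and grip.
It fails at once if the boards is disturbed (shifted more than 20 mm) (distance of boards_mid from where it was at the start of the episode above 0.02 m).
It fails at once if the drive is disturbed (shifted more than 20 mm) (distance of drive_mid from where it was at the start of the episode above 0.02 m).
It fails at once if the driver is disturbed (shifted more than 20 mm) (distance of driver_mid from where it was at the start of the episode above 0.02 m).
It also fails if it takes over 61 s, if anything falls off the work surface, if the arm or the gripper's body presses on something with over 40 N, if the wrist force passes 120 N, or if a joint passes its speed limit or range.

## Working session

There is one attempt and no reset: what is moved stays moved. The work goes in short steps, Python scripts to look and compute and a tool call to move; the robot and the scene stay as the last step left them, time stands still between calls to the robot, and variables do not carry over. Pictures are saved under pics/ and viewed, and the job is handed in when it is done.

Besides the shell and the picture viewer there is one more tool, called as a command line: name --pt "numbers of a row" for each row, then --argument value for the rest. jog_arm: Moves the arm, as the interface text tells. Its arguments: {"type":"object","properties":{"moves":{"type":"array","items":{"type":"array","items":{"type":"number"}}}},"required":["moves"]}

```bash
mkdir -p pics; python3 - <<'E'
from bench import *
import cv2
for n in ["scene","top","wrist"]:
    c=get_calibration(n); im=snapshot(n)
    cv2.imwrite(f"pics/{n}0.png",im[:,:,::-1]); print(n,c)
print(get_obs())
E
```

```text
scene {'camera_matrix': array([[443.69028765,   0.        , 327.98038759],
       [  0.        , 443.69028765, 200.12510545],
       [  0.        ,   0.        ,   1.        ]]), 'R': array([[ 0.65739353,  0.75354348, -0.00244323],
       [ 0.5750949 , -0.50380431, -0.64455184],
       [-0.48692875,  0.42231913, -0.7645567 ]]), 't': array([-0.36386454, -0.24571124,  1.62135488])}
top {'camera_matrix': array([[426.2010358 ,   0.        , 316.020671  ],
       [  0.        , 426.2010358 , 193.29126227],
       [  0.        ,   0.        ,   1.        ]]), 'R': array([[-0.02034033, -0.99976953,  0.00686702],
       [-0.99803493,  0.01989693, -0.05941713],
       [ 0.05926681, -0.00806209, -0.99820962]]), 't': array([-0.01945389,  0.53378351,  1.24014183])}
wrist {'camera_matrix': array([[321.63407391,   0.        , 320.07761391],
       [  0.        , 321.63407391, 204.26171455],
       [  0.        ,   0.        ,   1.        ]]), 'R': array([[ 4.31956647e-01, -9.01893930e-01, -8.91157204e-04],
       [-8.70277145e-01, -4.17072905e-01,  2.62045573e-01],
       [-2.36708989e-01, -1.12416773e-01, -9.65055088e-01]]), 't': array([-0.54922252, -0.02711985,  0.39045049])}
{'time': 0.15, 'joint_positions': array([-1.22808998e+00,  8.78005465e-02,  1.37188590e+00, -7.92852256e-06,
        1.68357368e+00, -1.03088088e-01]), 'qvel': array([ 0.0002017 , -0.00192218, -0.00585644,  0.00015166, -0.00129787,
       -0.00058265]), 'joint_torque': array([ 1.28186322e-03, -3.40644658e+01, -3.02793396e+01,  7.18462165e-02,
        3.05667229e-02, -1.17915738e-04]), 'tool_pos': array([ 0.23706304, -0.49601493,  0.30177529]), 'ee_rot': array([-3.14142890e+00,  1.65942656e-03, -1.12500264e+00]), 'wrist_force': array([ 0.39007542, -0.56907591,  0.37428213]), 'wrist_torque': array([ 0.03720228,  0.00142063, -0.0001383 ]), 'width': 0.09406675112309622}
```

View pics/scene0.png

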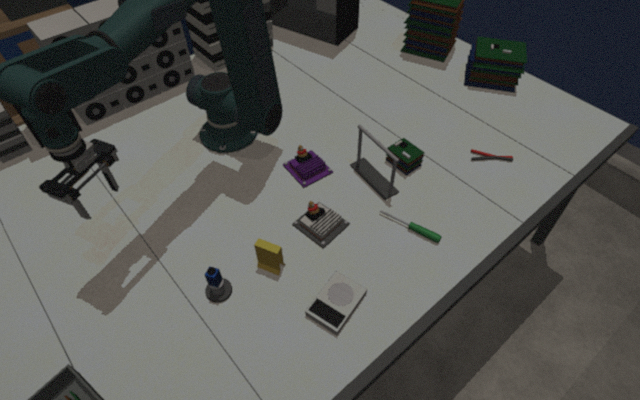

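View pics/top0.png

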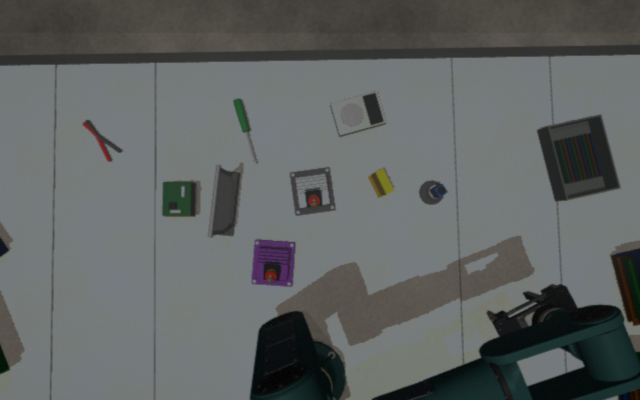

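View pics/wrist0.png

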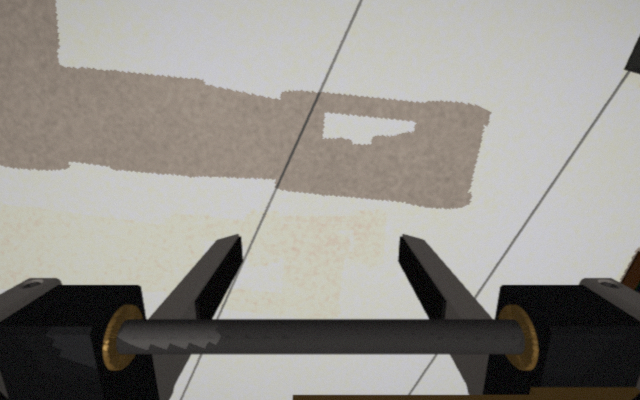

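The scene picture shows the gray unit at (320,220), its purple look-alike at (307,166), the guard at (268,253), the coupler at (215,282) and the bar at (375,160). Top view: unit (313,190), purple unit (273,262), guard (381,181), coupler (432,191), bar (226,200), boards (180,198). The unit I need is the gray one; I'll enlarge both views to confirm.

```bash
cat > h.py <<'E'
import numpy as np, cv2
from bench import *
def proj(c,X):
    X=np.atleast_2d(X); p=(c["R"]@X.T).T+c["t"]; q=(c["camera_matrix"]@p.T).T
    return q[:,:2]/q[:,2:]
def ray(c,uv):
    d=c["R"].T@np.linalg.solve(c["camera_matrix"],[uv[0],uv[1],1.]); o=-c["R"].T@c["t"]; return o,d
def atz(c,uv,z):
    o,d=ray(c,uv); return o+d*(z-o[2])/d[2]
def tri(c1,u1,c2,u2):
    o1,d1=ray(c1,u1);o2,d2=ray(c2,u2)
    s=np.linalg.lstsq(np.c_[d1,-d2],o2-o1,rcond=None)[0]
    a=o1+d1*s[0];b=o2+d2*s[1]; return (a+b)/2,np.linalg.norm(a-b)
def crop(im,x0,y0,x1,y1,k,name,gain=1.6):
    a=cv2.resize(im[y0:y1,x0:x1,::-1],None,fx=k,fy=k,interpolation=cv2.INTER_CUBIC)
    a=np.clip(a.astype(float)*gain,0,255).astype(np.uint8); cv2.imwrite(name,a)
E
python3 - <<'E'
from h import *
t=cv2.imread("pics/top0.png")[:,:,::-1]; s=cv2.imread("pics/scene0.png")[:,:,::-1]
crop(t,150,80,470,300,2.5,"pics/topc.png"); 
crop(t,285,155,455,220,4.7,"pics/topd.png"); 
crop(t,150,150,290,250,5.5,"pics/tope.png"); 
crop(s,190,110,450,310,3,"pics/scc.png")
E
```

```text
(no output)
```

View pics/topd.png

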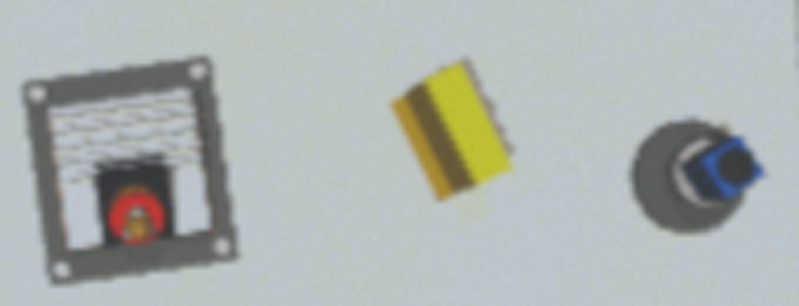

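View pics/tope.png

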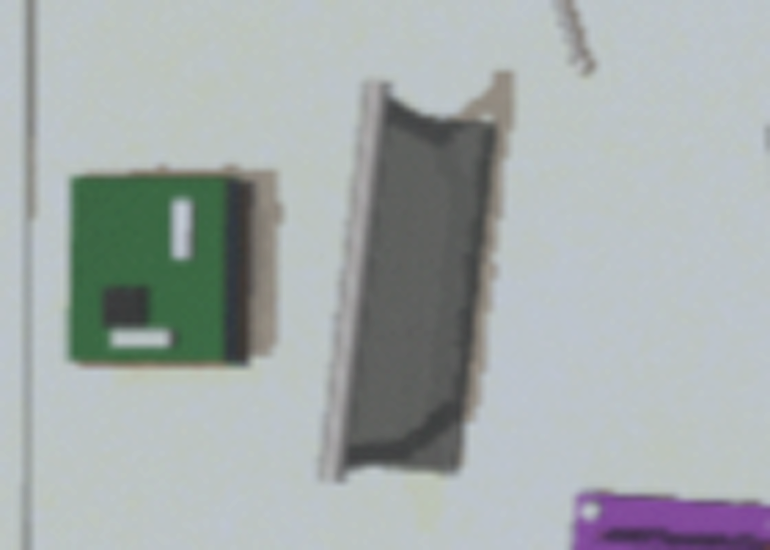

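View pics/scc.png

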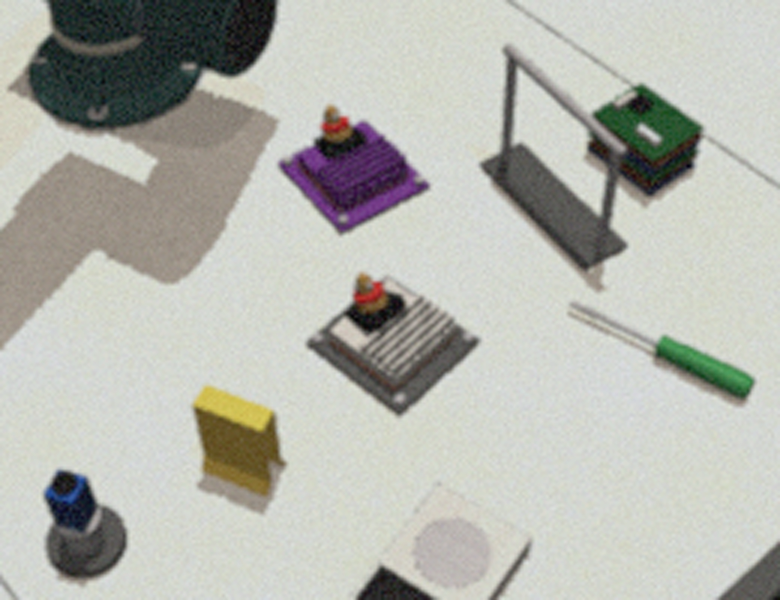

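```bash
python3 - <<'E'
from h import *
c=get_calibration("top"); s=get_calibration("scene")
D=lambda u,v:((u+.5)/4.7+285-.5,(v+.5)/4.7+155-.5)
Ee=lambda u,v:((u+.5)/5.5+150-.5,(v+.5)/5.5+150-.5)
S=lambda u,v:((u+.5)/3+190-.5,(v+.5)/3+110-.5)
G=np.array([atz(c,D(*p),.1) for p in [(428,85),(465,58),(513,168),(475,188)]]);print("guard",G,G.mean(0))
G=np.array([atz(s,S(*p),.1) for p in [(193,405),(207,388),(275,407),(268,430)]]);print("guard scene",G,G.mean(0))
R=[atz(c,Ee(*p),.16) for p in [(377,82),(332,480)]];print("rail",R,np.mean(R,0))
R=[atz(s,S(*p),.16) for p in [(508,48),(624,150)]];print("rail sc",R,np.mean(R,0))
print("cap",atz(c,D(738,163),.108),atz(s,S(67,480),.108)); print("stand",atz(c,D(690,176),.012),atz(s,S(87,540),.012))
P=np.array([atz(c,D(*p),.008) for p in [(25,85),(208,58),(238,258),(54,284)]]);print("plate",P,P.mean(0))
P=np.array([atz(c,D(*p),.008) for p in [(36,93),(199,70),(222,246),(61,270)]]);print("holes",P,P.mean(0))
print("tip",tri(c,D(137,237),s,S(364,277)), tri(c,D(137,215),s,S(369,292)))
P=np.array([atz(s,S(*p),.008) for p in [(306,342),(375,282),(480,342),(400,412)]]);print("plate sc",P,P.mean(0))
for cam in ["top","scene"]:
    snapshot(cam)
    for l in ["nipple_tip","nipple","valve","unit","coupler","guard","rail_mid","stand"]:
        print(cam,l,[(np.round(r["bbox"],1).tolist(),round(r["conf"],2)) for r in look_for(l,cam)][:3])
E
```

```text
guard [[ 0.58195849 -0.19529214  0.1       ]
 [ 0.59747098 -0.21751581  0.1       ]
 [ 0.53213556 -0.24374048  0.1       ]
 [ 0.52084669 -0.22109884  0.1       ]] [ 0.55810293 -0.21941182  0.1       ]
guard scene [[ 0.53270052 -0.24325165  0.1       ]
 [ 0.52581337 -0.22318623  0.1       ]
 [ 0.58241663 -0.18970551  0.1       ]
 [ 0.597741   -0.20902926  0.1       ]] [ 0.55966788 -0.21629316  0.1       ]
rail [array([0.60523667, 0.22534577, 0.16      ]), array([0.4172454 , 0.24775184, 0.16      ])] [0.51124103 0.2365488  0.16      ]
rail sc [array([0.41656616, 0.25003194, 0.16      ]), array([0.60159473, 0.23020574, 0.16      ])] [0.50908044 0.24011884 0.16      ]
cap [ 0.53194246 -0.37351087  0.108     ] [ 0.53074361 -0.3697737   0.108     ]
stand [ 0.53037692 -0.37209426  0.012     ] [ 0.53326653 -0.37301791  0.012     ]
plate [[ 0.59664262  0.04605968  0.008     ]
 [ 0.61155307 -0.07008704  0.008     ]
 [ 0.48456727 -0.0861788   0.008     ]
 [ 0.47056544  0.0299324   0.008     ]] [ 0.5408321  -0.02006844  0.008     ]
holes [[ 0.59142383  0.03919173  0.008     ]
 [ 0.60402566 -0.06
[... 898 characters left out ...]
, 199.8], 0.56), ([422.6, 184.2, 441.3, 206.4], 0.39)]
top guard [([369.7, 170.8, 395.4, 198.6], 0.88)]
top rail_mid [([208.2, 166.8, 244.5, 237.4], 0.74)]
top stand []
scene nipple_tip [([307.2, 202.5, 318.7, 214.4], 0.49), ([295.3, 146.1, 308.0, 155.7], 0.46)]
scene nipple [([203.4, 266.9, 222.2, 294.9], 0.71), ([310.0, 204.5, 317.6, 211.1], 0.66)]
scene valve []
scene unit [([294.2, 204.1, 343.1, 247.5], 0.9), ([284.8, 145.8, 332.4, 189.5], 0.61)]
scene coupler [([208.3, 268.2, 221.0, 294.5], 0.7)]
scene guard [([256.5, 237.5, 279.7, 276.6], 0.84)]
scene rail_mid [([352.3, 124.2, 396.2, 200.2], 0.83)]
scene stand [([205.7, 278.4, 230.4, 302.5], 0.76), ([205.9, 269.2, 226.1, 294.6], 0.65)]
```

Candidates for the unit: purple at top (273,262) and gray at top (313,190). The gray, aluminium-finned one on the dark plate fits the description, and the enlarged crop confirms it. Next I move over the guard and coupler for a closer wrist view.

jog_arm --pt "0 0 0 44 33 0 94" --pt "0 0 0 44 33 0 94" --pt "0 0 0 44 33 0 94" --pt "0 0 0 44 33 0 94" --pt "0 0 0 44 33 0 94" --pt "0 0 0 43 31 0 94" --pt "0 0 0 0 0 0 94"

```text
time: 1.92
tool_pos: [0.5024, -0.2978, 0.3022]
ee_rot: [-3.141, 0.001, -1.12]
wrist_force: [-0.5, -0.4, -0.0]
width: 0.0938
```

```bash
python3 - <<'E'
from h import *
im=snapshot("wrist"); crop(im,0,0,640,400,1.25,"pics/w1.png",1.4); print(get_obs()["tool_pos"])
E
```

```text
[ 0.50106525 -0.29916863  0.30230746]
```

View pics/w1.png

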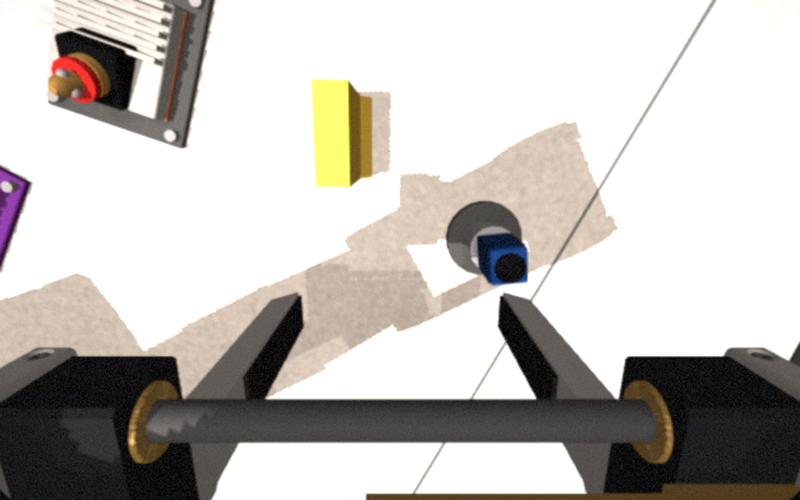

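Wrist view: guard top face spans (313,80)-(351,186), coupler cap is at (510,267), and the nipple tip is near (57,93).

```bash
python3 - <<'E'
from h import *
w=get_calibration("wrist")
im=cv2.imread("pics/w1.png")[:,:,::-1]
W=lambda u,v:((u+.5)/1.25-.5,(v+.5)/1.25-.5)
G=np.array([atz(w,W(*p),.1) for p in [(313,80),(348,80),(351,186),(316,186)]]);print("guard",G,G.mean(0))
d=G[0]-G[3];print(np.degrees(np.arctan2(d[1],d[0])),np.linalg.norm(d))
d=G[1]-G[2];print(np.degrees(np.arctan2(d[1],d[0])),np.linalg.norm(d), np.linalg.norm(G[0]-G[1]))
print("cap",atz(w,W(510,267),.108))
print("stand top",atz(w,W(484,238),.012))
C=np.array([atz(w,W(*p),.102) for p in [(487,252),(524,250),(527,282),(490,284)]]);print(C,C.mean(0))
d=C[2]-C[3];print(np.degrees(np.arctan2(d[1],d[0])),np.linalg.norm(d))
c=get_calibration("top");s=get_calibration("scene")
print(tri(w,W(57,94),c,(285+137.5/4.7-.5,155+238/4.7-.5)),tri(w,W(57,94),s,(190+364/3,110+276/3)))
crop(cv2.imread("pics/w1.png")[:,:,::-1],20,0,220,150,4,"pics/w1n.png",1)
crop(cv2.imread("pics/w1.png")[:,:,::-1],430,190,560,300,5,"pics/w1c.png",1)
E
```

```text
guard [[ 0.58272047 -0.19630467  0.1       ]
 [ 0.5926791  -0.21692639  0.1       ]
 [ 0.53073693 -0.24655618  0.1       ]
 [ 0.52009894 -0.22451732  0.1       ]] [ 0.55655886 -0.22107614  0.1       ]
24.252818639114686 0.06868339592192549
25.56393244979286 0.06866407978119 0.022900427043338733
cap [ 0.52881755 -0.37315782  0.108     ]
stand top [ 0.52875439 -0.37401386  0.012     ]
[[ 0.5305531  -0.35478385  0.102     ]
 [ 0.54351978 -0.37820739  0.102     ]
 [ 0.52330589 -0.39263525  0.102     ]
 [ 0.51002576 -0.36871217  0.102     ]] [ 0.52685113 -0.37358467  0.102     ]
-60.96456687287639 0.02736193851838082
(array([ 0.49535835, -0.02322785,  0.06905178]), np.float64(0.0031119533638047626)) (array([ 0.48969411, -0.01105779,  0.05402495]), np.float64(0.002076958961338045))
```

View pics/w1c.png

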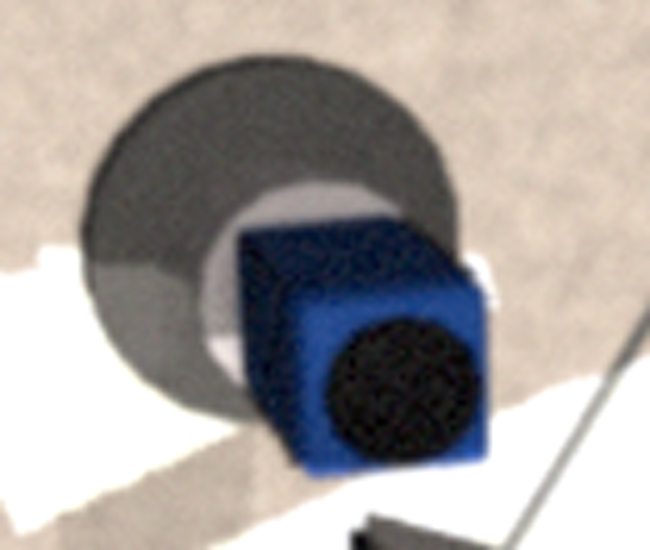

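jog_arm --pt "0 0 0 28 39 0 80" --pt "0 0 -0.015 28 40 0 70" --pt "0 0 0 0 0 -50 60" --pt "0 0 0 0 0 -50 60" --pt "0 0 0 0 0 -35 60" --pt "0 0 0 0 0 -9 60" --pt "0 0 0 0 0 0 60"

```text
time: 2.85
tool_pos: [0.5558, -0.2222, 0.1592]
ee_rot: [3.142, -0.0, -1.141]
wrist_force: [0.4, 0.4, -0.1]
width: 0.0598
```

```bash
python3 - <<'E'
from h import *
im=snapshot("wrist"); crop(im,0,0,640,400,1.25,"pics/w2.png",1.4); print(get_obs()["tool_pos"])
E
```

```text
[ 0.55649496 -0.22235522  0.16046788]
```

View pics/w2.png

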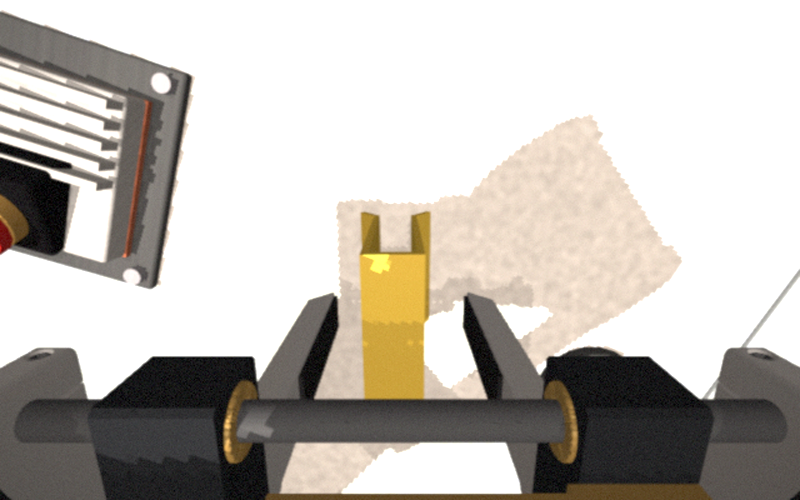

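The guard stands between the fingers at (394,320), nearly centred, so I'll close on it and lift.

jog_arm --pt "0 0 0 0 0 0 10" --pt "0 0 0 0 0 0 10" --pt "0 0 0 0 0 0 10" --pt "0 0 0 0 0 0 10" --pt "0 0 0 0 0 0 10" --pt "0 0 0 0 0 25 10" --pt "0 0 0 0 0 45 10" --pt "0 0 0 0 0 55 10" --pt "0 0 0 0 0 55 10" --pt "0 0 0 0 0 15 10"

```text
time: 4.15
tool_pos: [0.5568, -0.2216, 0.3583]
ee_rot: [-3.137, -0.006, -1.14]
wrist_force: [0.7, -1.1, -0.8]
width: 0.0238
```

jog_arm --pt "0 0 -0.06 -5 46 0 10" --pt "0 0 -0.06 -5 52 0 10" --pt "0 0 -0.06 -5 52 0 10" --pt "0 0 -0.06 -5 52 0 10" --pt "0 0 -0.06 -5 52 0 10" --pt "0 0 -0.06 -5 52 0 10" --pt "0 0 -0.06 -5 52 0 10" --pt "0 0 -0.06 -5 52 0 10" --pt "0 0 -0.064 -6 50 0 10" --pt "0 0 0 0 0 0 10" --pt "0 0 0 0 0 0 10"

```text
time: 5.52
tool_pos: [0.5099, 0.2384, 0.3517]
ee_rot: [3.139, -0.002, -1.683]
wrist_force: [1.2, -0.7, -1.1]
width: 0.0237
```

```bash
python3 - <<'E'
from h import *
print(get_obs()["tool_pos"]);w=get_calibration("wrist")
im=snapshot("wrist"); cv2.imwrite("pics/w3raw.png",im[:,:,::-1]); crop(im,0,0,640,400,1.25,"pics/w3.png",1.4); np.save("w3.npy",w,allow_pickle=True)
im=snapshot("top"); crop(im,150,130,350,280,4,"pics/t3.png",1.4)
E
```

```text
[0.50994855 0.23836105 0.35166703]
```

View pics/w3.png

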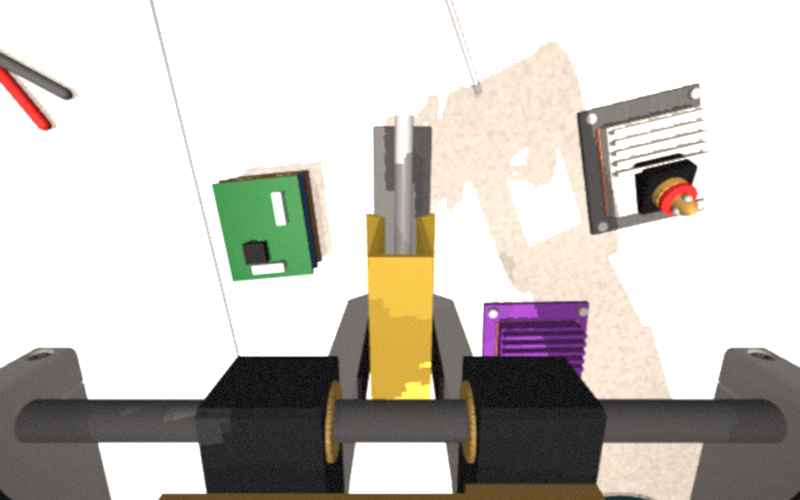

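View pics/t3.png

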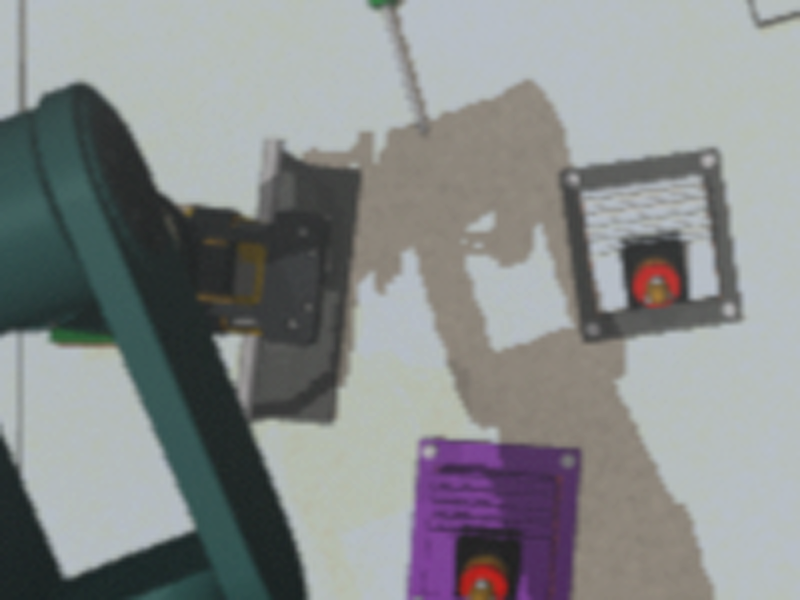

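```bash
python3 - <<'E'
from h import *
w=np.load("w3.npy",allow_pickle=True).item()
W=lambda u,v:((u+.5)/1.25-.5,(v+.5)/1.25-.5)
a=atz(w,W(403.5,117),.16);b=atz(w,W(401,250),.16);print(a,b,np.degrees(np.arctan2((a-b)[1],(a-b)[0])))
zt=.3517-.078+.02
for z in (zt-.1,):
  p,q=atz(w,W(367,215),z),atz(w,W(434.5,215),z);print("flare",p,q,(p+q)/2)
p,q=atz(w,W(369,255),zt),atz(w,W(433.5,255),zt);print("top",p,q,(p+q)/2,p-q)
im=cv2.imread("pics/w3raw.png")[:,:,::-1];crop(im,260,70,380,230,4,"pics/w3c.png",1.4)
E
```

```text
[0.60321835 0.22550535 0.16      ] [0.51547526 0.236931   0.16      ] -7.419145513643893
flare [0.54808661 0.25401096 0.1937    ] [0.54353909 0.21368617 0.1937    ] [0.54581285 0.23384856 0.1937    ]
top [0.54950878 0.24535034 0.2937    ] [0.54690151 0.22229318 0.2937    ] [0.54820514 0.23382176 0.2937    ] [0.00260727 0.02305716 0.        ]
```

View pics/w3c.png

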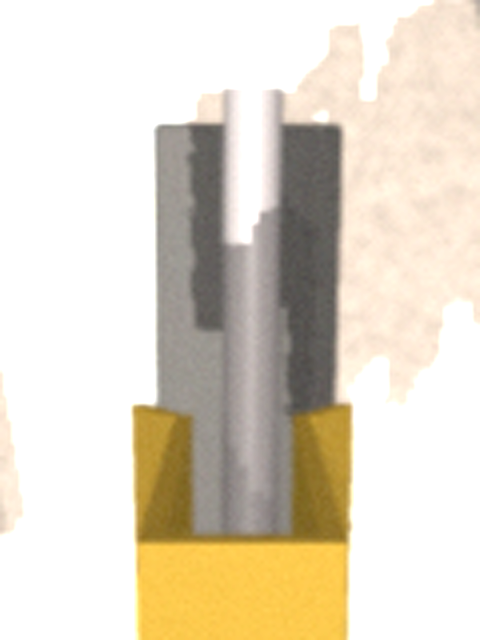

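jog_arm --pt "0 0 -0.01 0 -1 -20 10" --pt "0 0 0 0 0 -25 10" --pt "0 0 0 0 0 -25 10" --pt "0 0 0 0 0 -25 10" --pt "0 0 0 0 0 -15 10" --pt "0 0 0 0 0 0 10" --pt "0 0 0 0 0 0 10"

```text
time: 6.5
tool_pos: [0.5107, 0.2376, 0.245]
ee_rot: [-3.14, 0.001, -1.695]
wrist_force: [0.0, 0.2, -0.9]
width: 0.0239
```

```bash
python3 - <<'E'
from h import *
o=get_obs();print(o["tool_pos"],o["wrist_force"])
im=snapshot("wrist"); crop(im,0,0,640,400,1.25,"pics/w4.png",1.4)
E
```

```text
[0.51073965 0.23755025 0.24499525] [ 0.00302381  0.22278109 -0.897076  ]
```

View pics/w4.png

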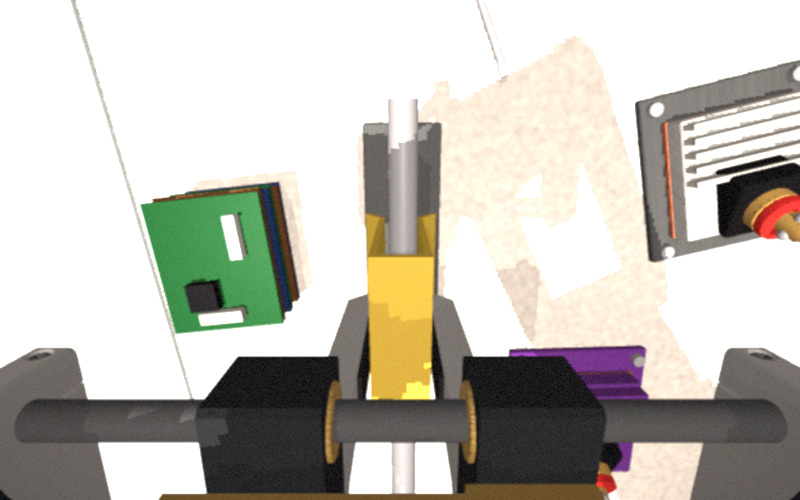

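The bar at (403,200) runs through the slot. I'll lower it the rest of the way.

jog_arm --pt "0 0 0 0 0 -8 10" --pt "0 0 0 0 0 -5 10" --pt "0 0 0 0 0 -2 10" --pt "0 0 0 0 0 0 10"

```text
time: 7.05
tool_pos: [0.5101, 0.2378, 0.2289]
ee_rot: [-3.141, -0.0, -1.694]
wrist_force: [-1.3, 0.4, -0.1]
width: 0.0237
```

jog_arm --pt "0 0 0 0 0 0 50" --pt "0 0 0 0 0 0 50" --pt "0 0 0 0 0 0 50" --pt "0 0 0 0 0 0 50" --pt "0 0 0 0 0 0 50" --pt "0 0 0 0 0 25 50" --pt "0 0 0 0 0 45 60" --pt "0 0 0 0 0 25 70"

```text
time: 8.05
tool_pos: [0.5105, 0.2379, 0.3265]
ee_rot: [-3.138, 0.001, -1.694]
wrist_force: [-0.3, 0.8, 0.3]
width: 0.0663
```

```bash
python3 - <<'E'
from h import *
o=get_obs();print(o["tool_pos"],o["wrist_force"])
im=snapshot("wrist"); crop(im,0,0,640,400,1.25,"pics/w5.png",1.4)
im=snapshot("scene"); crop(im,270,90,470,240,4,"pics/s5.png",1.6)
E
```

```text
[0.5105218  0.237876   0.32647813] [-0.2831482   0.76834225  0.30127993]
```

View pics/w5.png

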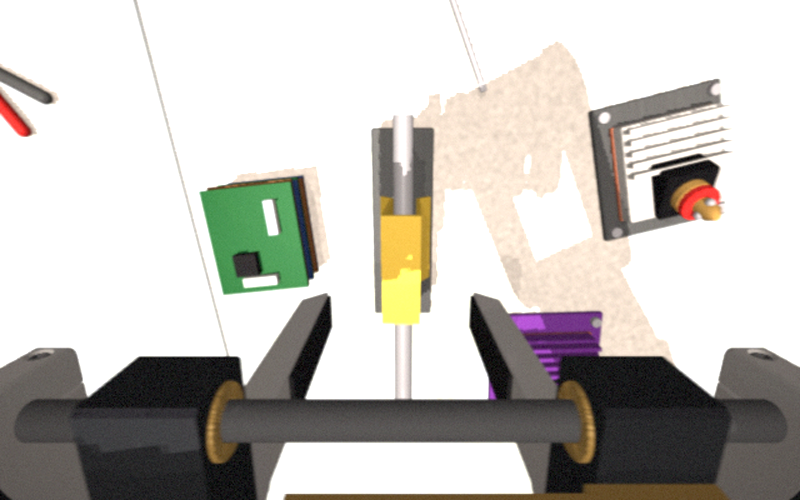

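View pics/s5.png

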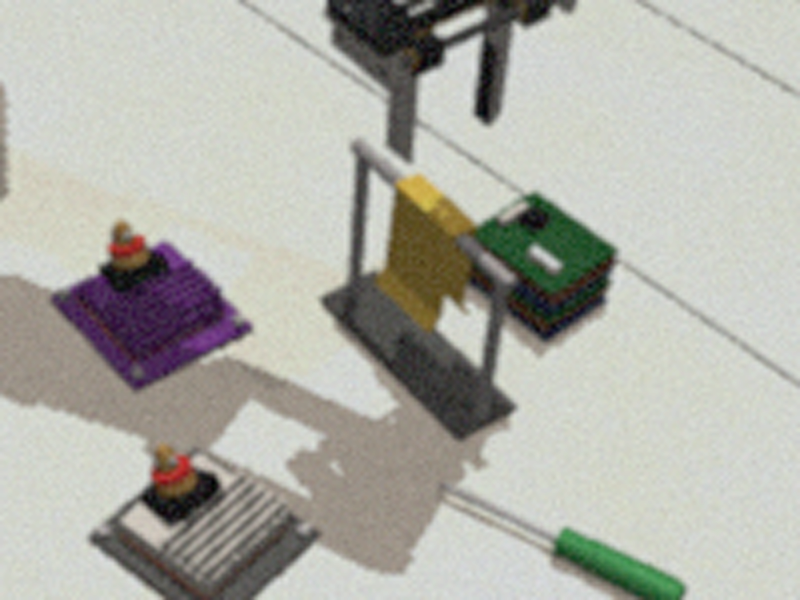

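The guard hangs upright over the bar and is free of the fingers: top face at wrist (402,270), scene crop (430,240). Next I view the gray unit's nipple from several places on the way to the coupler.

jog_arm --pt "0 0 0.06 -18 -40 0 80" --pt "0 0 0.06 -20 -48 -5 94" --pt "0 0 0.06 -22 -50 -10 94" --pt "0 0 0 0 0 0 94" --pt "0 0 0 0 0 0 94"

```text
time: 8.78
tool_pos: [0.4501, 0.0999, 0.3079]
ee_rot: [3.141, 0.001, -1.515]
wrist_force: [0.4, -0.0, 0.9]
width: 0.094
```

```bash
cat > shot.py <<'E'
import sys; from h import *
n=sys.argv[1]; w=get_calibration("wrist"); im=snapshot("wrist"); np.save(n+".npy",w,allow_pickle=True); cv2.imwrite(f"pics/{n}raw.png",im[:,:,::-1])
crop(im,0,0,640,400,1.25,f"pics/{n}.png",1.3); print(get_obs()["tool_pos"],get_obs()["ee_rot"],np.abs(get_obs()["qvel"]).max())
u=proj(w,[[.496,-.021,.07]])[0]; print(u)
x,y=int(u[0]),int(u[1]); x0=min(max(x-60,0),520);y0=min(max(y-45,0),310)
print(x0,y0); crop(im,x0,y0,x0+120,y0+90,6,f"pics/{n}c.png",1.2)
E
python3 shot.py n1
```

```text
[0.45041122 0.10034145 0.30826928] [ 3.14122441e+00  3.86960657e-04 -1.51369706e+00] 0.018427641834240116
[444.93910232 156.07467974]
384 111
```

jog_arm --pt "0 0 0.06 -10 -45 0 94" --pt "0 0 0.06 -10 -50 0 94" --pt "0 0 0.06 -10 -35 0 94" --pt "0 0 0 0 0 0 94" --pt "0 0 0 0 0 0 94"

```text
time: 9.45
tool_pos: [0.4209, -0.0292, 0.3087]
ee_rot: [-3.141, 0.001, -1.333]
wrist_force: [-0.1, -0.4, 0.2]
width: 0.094
```

```bash
python3 shot.py n2
```

```text
[ 0.42079559 -0.02904447  0.30869857] [-3.14131420e+00  5.57691915e-04 -1.33245202e+00] 0.006701178455007553
[330.40834077 118.74012585]
270 73
```

jog_arm --pt "0 0 0.06 0 -45 0 94" --pt "0 0 0.06 0 -50 0 94" --pt "0 0 0.06 0 -45 0 94" --pt "0 0 0 0 0 0 94" --pt "0 0 0 0 0 0 94"

```text
time: 10.12
tool_pos: [0.4207, -0.1691, 0.3085]
ee_rot: [-3.141, 0.001, -1.153]
wrist_force: [0.3, 0.8, 0.1]
width: 0.0939
```

```bash
python3 shot.py n3
```

```text
[ 0.42065363 -0.16881044  0.30862513] [-3.14126478e+00  6.47373597e-04 -1.15213452e+00] 0.009657939237665123
[206.35678845  57.8251179 ]
146 12
```

View pics/n1c.png

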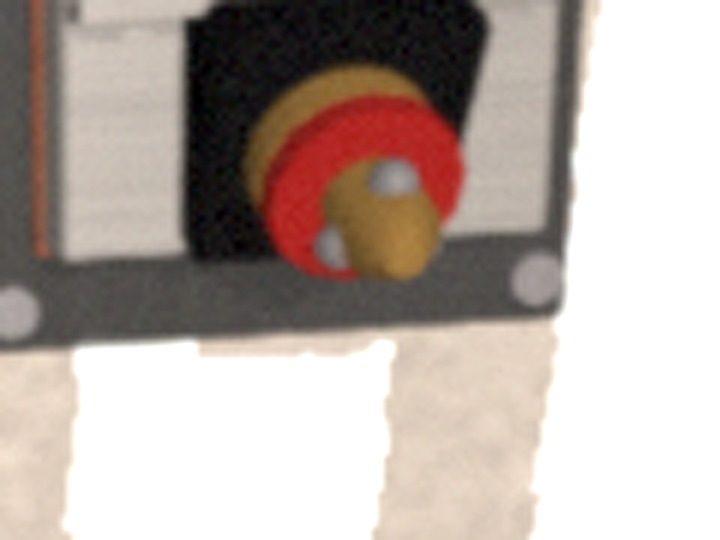

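View pics/n2c.png

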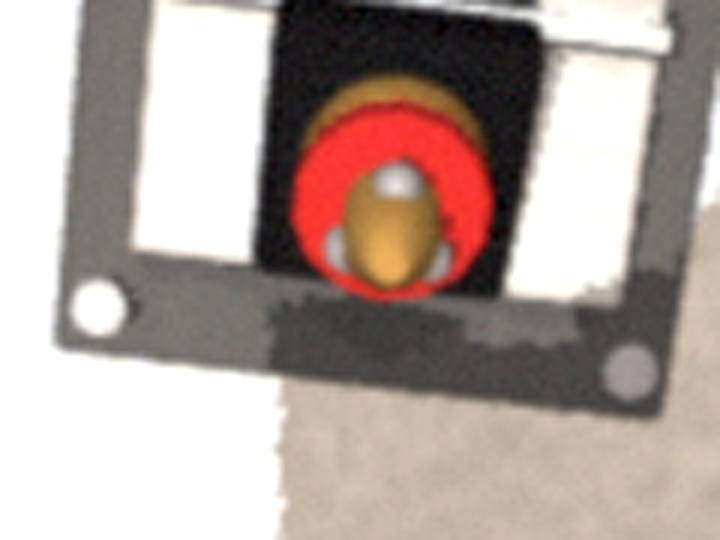

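View pics/n3c.png

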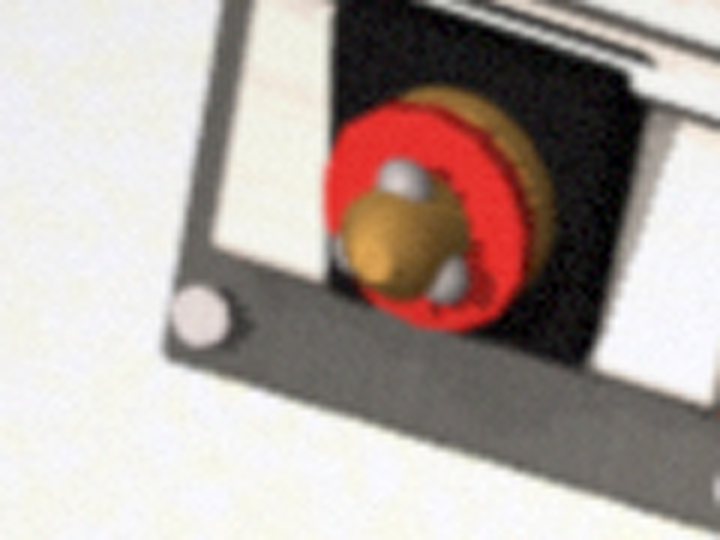

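```bash
cat > fit.py <<'E'
from h import *
from scipy.optimize import least_squares
V={"n1":(384,111),"n2":(270,73),"n3":(146,12)}
cam={k:np.load(k+".npy",allow_pickle=True).item() for k in V}
f=lambda k,u,v:np.array([(u+.5)/6+V[k][0]-.5,(v+.5)/6+V[k][1]-.5])
tip={"n1":(405,258),"n2":(391,278),"n3":(375,262)}
# ball pixels and sleeve-face outline points
face={"n1":[(465,170),(330,277),(300,258)],"n2":[(493,205),(292,205),(390,103),(450,280),(330,280),(392,299)],"n3":[(526,265),(435,331),(327,175),(480,130)]}
def ax(a,t=np.radians(26)): return np.array([-np.sin(t)*np.cos(a),-np.sin(t)*np.sin(a),np.cos(t)])
def tips(): return least_squares(lambda p:np.concatenate([proj(cam[k],p[:3])[0]-f(k,*tip[k]) for k in V]),[.496,-.021,.07])
if __name__=="__main__":
    r=tips();print("tip",r.x,r.fun.round(2))
    for h in [((  "n2",100,307),("n2",630,373)),(("n1",12,312),("n1",537,278))]:
        a,b=[atz(cam[k],f(k,u,v),.009) for k,u,v in h];d=a-b;print(a,b,np.linalg.norm(d),"yaw",np.degrees(np.arctan2(-d[0],d[1])))
    # full fit: tip + ring circle points 
    def res(q,use_az=True):
        p=q[:3];z=ax(q[3]);o=[]
        for k in V: o+=list(proj(cam[k],p)[0]-f(k,*tip[k]))
        x=np.cross([0,1,0],z);x/=np.linalg.norm(x);y=np.cross(z,x)
        th=np.linspace(0,2*np.pi,241); C=p-.020*z+.0165*(np.outer(np.cos(th),x)+np.outer(np.sin(th),y))
        for k in V:
            P=proj(cam[k],C)
            for uv in face[k]:
                o.append(.7*np.linalg.norm(P-f(k,*uv),axis=1).min())
        return np.array(o)
    r=least_squares(res,[.496,-.021,.07,.12],x_scale=[.001,.001,.001,.05],diff_step=1e-3);print(r.x,np.degrees(r.x[3]),r.fun.round(2))
    for k in V:
        im=cv2.imread(f"pics/{k}raw.png");x0,y0=V[k];a=cv2.resize(im[y0:y0+90,x0:x0+120],None,fx=6,fy=6,interpolation=cv2.INTER_CUBIC)
        p=r.x[:3];z=ax(r.x[3]);x=np.cross([0,1,0],z);x/=np.linalg.norm(x);y=np.cross(z,x);th=np.linspace(0,2*np.pi,60)
        for rad,dz in [(.0165,.020),(.003,0),(.008,.007)]:
            C=p-dz*z+rad*(np.outer(np.cos(th),x)+np.outer(np.sin(th),y));P=((proj(cam[k],C)-[x0,y0]+.5)*6-.5).astype(int)
            cv2.polylines(a,[P],True,(255,255,0),1)
        cv2.imwrite(f"pics/{k}fit.png",a)
    cv2.imwrite("pics/fit.png",np.hstack([cv2.resize(cv2.imread(f"pics/{k}fit.png")[0:340,200:560],None,fx=.73,fy=.73) for k in V]))
E
python3 fit.py
```

```text
tip [ 0.4982096  -0.02431945  0.07636921] [ 0.08  1.18 -0.14 -1.64  0.16  0.51]
[0.47876028 0.02510581 0.009     ] [ 0.49085975 -0.07715489  0.009     ] 0.1029740119578 yaw 6.7478589236066995
[0.47855687 0.02402861 0.009     ] [ 0.49108219 -0.07826349  0.009     ] 0.1030560877897759 yaw 6.980921688650174
[ 0.49887224 -0.02423676  0.07639718  0.11233152] 6.436121900150575 [ 0.12  0.49 -0.05 -2.37  0.3  -0.27  0.29  0.27  1.25  0.09  0.2   0.91
  0.44  0.11  0.29  0.27  0.12  0.22  0.95]
```

View pics/fit.png

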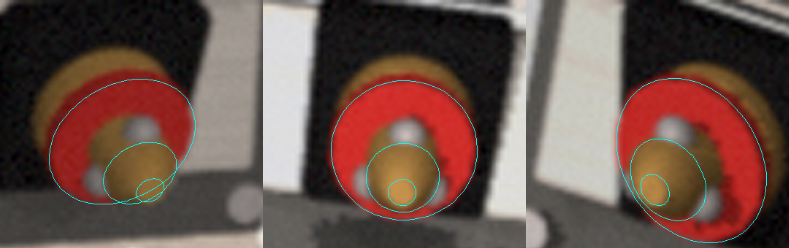

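Model fit on the gray nipple gives the tip at about (0.4988, -0.0243, 0.0764) m, leaning towards azimuth 6.7°. It matches all three views, and the plate-hole midline agrees within 0.5 mm. On to the coupler.

jog_arm --pt "0 0 0.02 22 -42 -5 94" --pt "0 0 0.02 27 -51 -10 80" --pt "0 0 0.02 27 -51 -20 70" --pt "0 0 0.027 27 -51 -23 64" --pt "0 0 0 5 -9 0 64" --pt "0 0 0 0 0 0 64" --pt "0 0 0 0 0 0 64"

```text
time: 11.05
tool_pos: [0.5286, -0.3725, 0.253]
ee_rot: [-3.14, -0.003, -1.065]
wrist_force: [1.5, -0.2, 0.1]
width: 0.064
```

```bash
python3 shot.py c1; python3 - <<'E'
from h import *
print(proj(np.load("c1.npy",allow_pickle=True).item(),[[.529,-.3735,.108]])*1.25)
E
```

```text
[ 0.52842378 -0.3726417   0.25317915] [-3.14017836e+00 -2.98385394e-03 -1.06529089e+00] 0.004811434859617258
[-118.28231169   25.36969705]
0 0
[[401.3188155  280.11635777]]
```

View pics/c1.png

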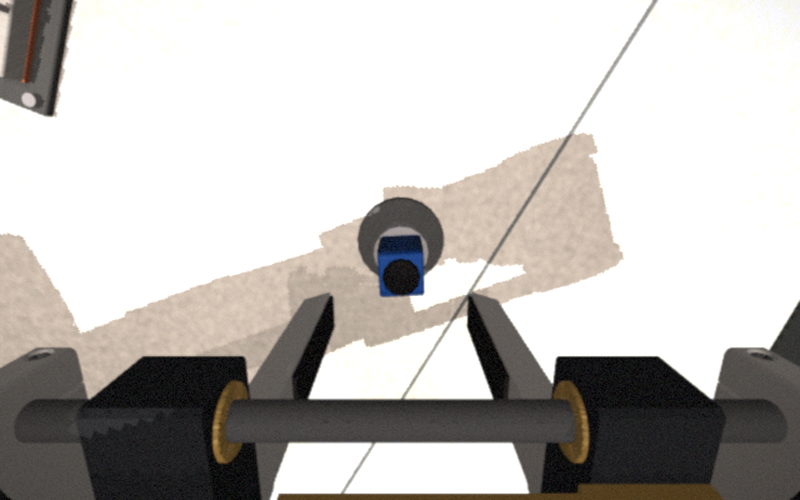

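The cap is at (402,278), against (401,280) predicted, and the faces are square to the jaws. I'll descend and grip.

jog_arm --pt "0 0 0 1 0 -30 64" --pt "0 0 0 0 0 -40 64" --pt "0 0 0 0 0 -20 64" --pt "0 0 0 0 0 -5 64" --pt "0 0 0 0 0 0 64" --pt "0 0 0 0 0 0 15" --pt "0 0 0 0 0 0 15" --pt "0 0 0 0 0 0 15" --pt "0 0 0 0 0 0 15" --pt "0 0 0 0 0 0 15"

```text
time: 12.35
tool_pos: [0.5291, -0.3742, 0.1559]
ee_rot: [-3.142, 0.0, -1.067]
wrist_force: [0.2, 1.0, 2.5]
width: 0.028
```

```bash
python3 shot.py c2
```

```text
[ 0.52915749 -0.37421483  0.1559241 ] [-3.14151728e+00 -3.01196080e-05 -1.06696361e+00] 0.0011996797359049736
[-404.05770815  -33.50044217]
0 0
```

View pics/c2.png

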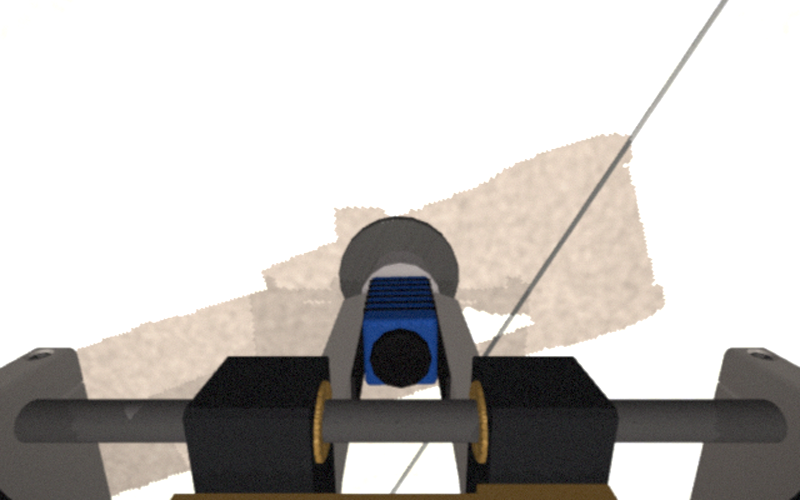

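```bash
python3 - <<'E'
from h import *
w=np.load("c2.npy",allow_pickle=True).item()
p=atz(w,((400.5)/1.25-.5,358.5/1.25-.5),.108);d=p-np.array([.52916,-.37421,.15592]);y=-1.067
print(p,"along toolx",d[0]*np.cos(y)+d[1]*np.sin(y),"tooly",d[0]*np.sin(y)-d[1]*np.cos(y))
E
```

```text
[ 0.53184577 -0.37245595  0.108     ] along toolx -0.0002395524024474047 tooly -0.0031988512434983126
```

jog_arm --pt "0 0 0 0 0 10 15" --pt "0 0 0 0 0 20 15" --pt "0 0 0 0 0 40 15" --pt "0 0 0 0 0 50 15" --pt "0 0 0 0 0 40 15" --pt "0 0 0 0 0 0 15" --pt "0 0 0 0 0 0 15"

```text
time: 13.28
tool_pos: [0.5288, -0.374, 0.3142]
ee_rot: [3.141, 0.002, -1.067]
wrist_force: [-1.1, 0.4, -3.3]
width: 0.028
```

jog_arm --pt "0.0076 -0.0644 0 -12 40 -2 15" --pt "0.0076 -0.0644 0 -16 49 -4 15" --pt "0.0076 -0.0644 0 -16 49 -4 15" --pt "0.0076 -0.0644 0 -16 49 -4 15" --pt "0.0076 -0.0644 0 -16 49 -4 15" --pt "0.0076 -0.0644 0 -16 49 -4 15" --pt "0.0076 -0.0644 0 -16 49 -4 15" --pt "0 0 0 -2 6 0 15" --pt "0 0 0 0 0 0 15" --pt "0 0 0 0 0 0 15"

```text
time: 14.52
tool_pos: [0.4196, -0.0352, 0.2891]
ee_rot: [-2.719, -0.165, -1.104]
wrist_force: [0.4, -0.2, -1.1]
width: 0.0282
```

```bash
cat > st.py <<'E'
from h import *
from scipy.spatial.transform import Rotation as Ro
TIP=np.array([.4988,-.0243,.0764]); A=np.array([-.4354,-.0512,.8988]);A/=np.linalg.norm(A)
L=.1439; OY=-.002
def state(pr=True):
    o=get_obs();R=Ro.from_euler("xyz",o["ee_rot"]).as_matrix();p=o["tool_pos"]
    m=p+R@[0,OY,L]; d=m-TIP; al=d@A; lat=d-al*A
    ang=np.degrees(np.arccos(-R[:,2]@A)); rv=Ro.align_vectors([A],[-R[:,2]])[0].as_rotvec()
    if pr: print("t",o["time"],"tcp",p.round(4),"mouth along",round(al*1e3,1),"lateral vec mm",(lat*1e3).round(1),"ang",ang.round(2),"fix rotvec",np.cross(-R[:,2],A).round(4),"F",o["wrist_force"].round(1),"F.A",round(o["wrist_force"]@A,1),"w",o["width"])
    return o,R,p,m
if __name__=="__main__": state(); print(get_obs()["joint_positions"].round(2))
E
python3 st.py; python3 shot.py d1; python3 - <<'E'
from h import *
im=snapshot("top");cv2.imwrite("pics/d1t_raw.png",im[:,:,::-1]);crop(im,250,120,410,240,5,"pics/d1t.png",1.6)
im=snapshot("scene");cv2.imwrite("pics/d1s_raw.png",im[:,:,::-1]);crop(im,250,140,390,245,5.5,"pics/d1s.png",1.6)
E
```

```text
t 14.525 tcp [ 0.4196 -0.0352  0.2891] mouth along 82.3 lateral vec mm [20.6  1.6 10.1] ang 0.09 fix rotvec [ 0.0005 -0.0015  0.0002] F [ 0.4 -0.2 -1.1] F.A -1.1 w 0.028236588447259715
[-0.34 -0.46  1.91  0.2   1.29  0.72]
[ 0.41966223 -0.03529184  0.28931693] [-2.71846293 -0.16545072 -1.10419255] 0.006137042003056136
[305.8078907  217.20892735]
245 172
```

View pics/d1.png

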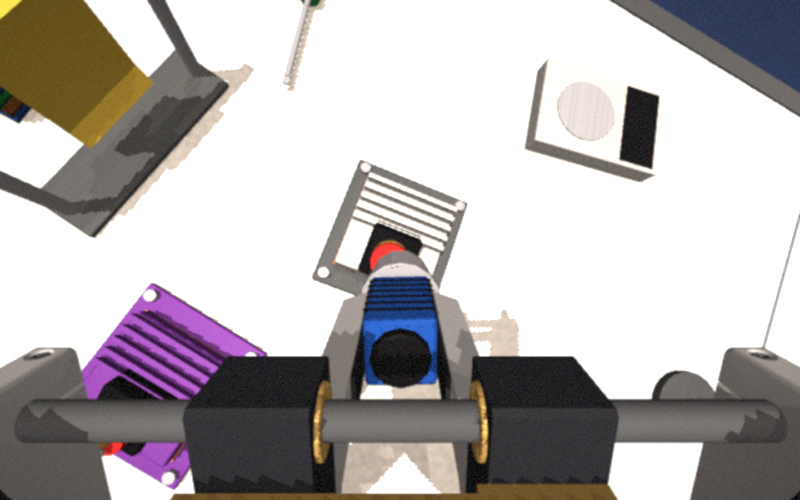

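View pics/d1s.png

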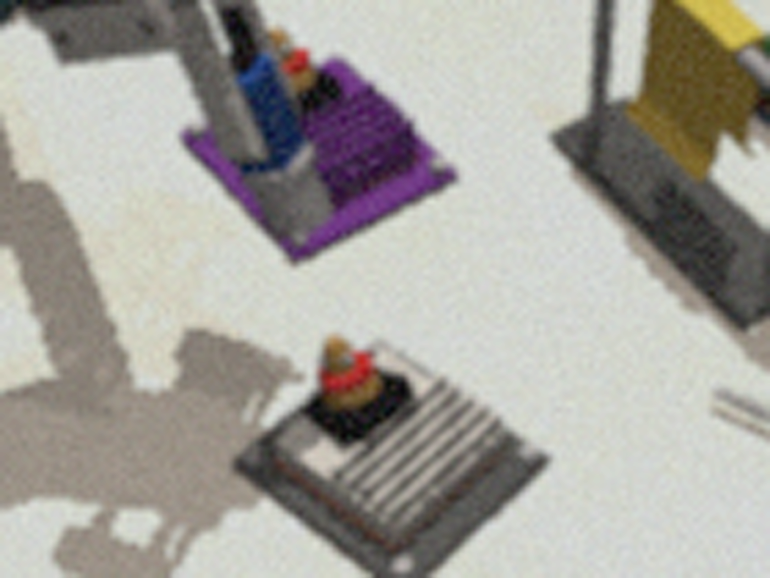

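jog_arm --pt "0 0 0 2 0.5 -20 15" --pt "0 0 0 2 0.5 -26 15" --pt "0 0 0 2.4 0.6 -20 15" --pt "0 0 0 0 0 0 15" --pt "0 0 0 0 0 0 15"

```text
time: 15.3
tool_pos: [0.4262, -0.0331, 0.2248]
ee_rot: [-2.716, -0.167, -1.104]
wrist_force: [0.2, -0.2, -1.0]
width: 0.0279
```

```bash
python3 st.py; python3 shot.py d2; python3 - <<'E'
from h import *
im=snapshot("top");cv2.imwrite("pics/d2t_raw.png",im[:,:,::-1]);crop(im,250,120,410,240,5,"pics/d2t.png",1.6)
im=snapshot("scene");cv2.imwrite("pics/d2s_raw.png",im[:,:,::-1]);crop(im,280,170,350,225,10,"pics/d2s.png",1.6)
E
```

```text
t 15.3 tcp [ 0.4262 -0.0331  0.2248] mouth along 21.5 lateral vec mm [1.2 0.5 0.6] ang 0.09 fix rotvec [0.0004 0.0016 0.0003] F [ 0.2 -0.2 -1. ] F.A -1.0 w 0.02788750690911046
[-0.32 -0.42  2.01  0.21  1.14  0.7 ]
[ 0.42624757 -0.03312461  0.22517244] [-2.71544255 -0.16767769 -1.1036531 ] 0.008708679812176679
[313.64420232 216.87520036]
253 171
```

View pics/d2s.png

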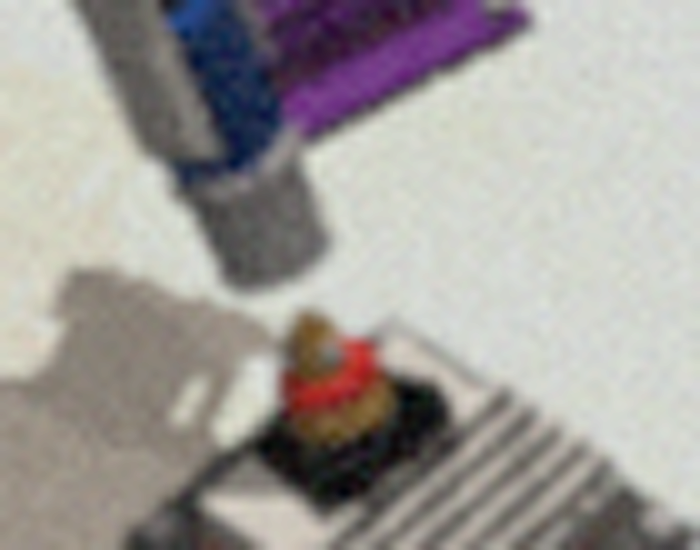

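View pics/d2t.png

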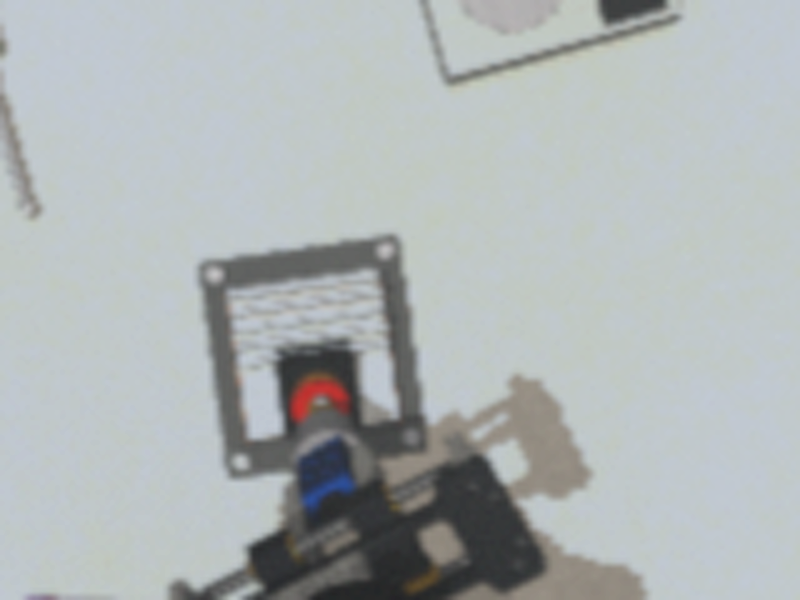

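View pics/d2c.png

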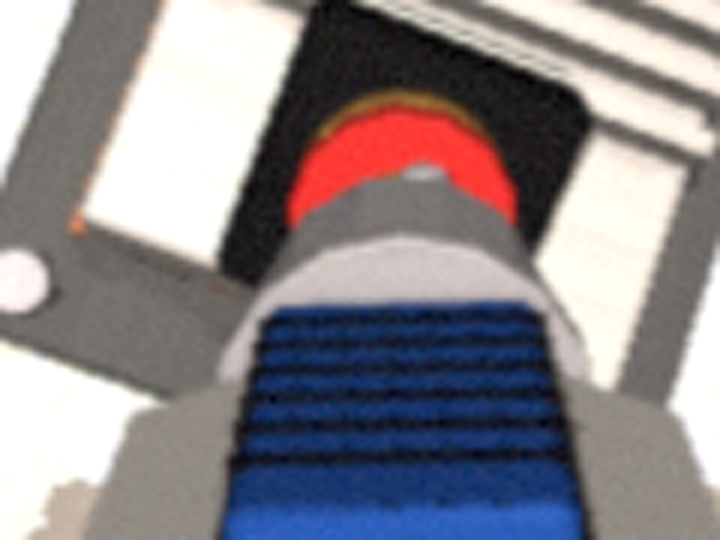

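```bash
cat > ov.py <<'E'
import sys;from st import *
n=sys.argv[1];x0,y0=int(sys.argv[2]),int(sys.argv[3])
w=np.load(n+".npy",allow_pickle=True).item();o,R,p,m=state()
im=cv2.imread(f"pics/{n}raw.png");a=cv2.resize(im[y0:y0+90,x0:x0+120],None,fx=6,fy=6,interpolation=cv2.INTER_CUBIC)
th=np.linspace(0,2*np.pi,80);cc=np.c_[np.cos(th),np.sin(th)]
def dr(C,col): cv2.polylines(a,[((proj(w,C)-[x0,y0]+.5)*6-.5).astype(int)],True,col,1)
for oy,col in [(0,(0,255,0)),(-.002,(0,255,255)),(-.004,(255,0,255))]:
    for z,r in [(.037,.0205),(0,.017)]:
        dr(p+(R@np.c_[r*cc[:,0],r*cc[:,1]+oy,np.full(80,L-z)].T).T,col)
x=np.cross([0,1,0],A);x/=np.linalg.norm(x);y=np.cross(A,x)
for r,z in [(.0165,.02),(.003,0)]: dr(TIP-z*A+r*(cc[:,:1]*x+cc[:,1:]*y),(255,255,0))
cv2.imwrite(f"pics/{n}ov.png",a)
E
python3 ov.py d2 253 171
```

```text
t 15.45 tcp [ 0.4261 -0.033   0.2252] mouth along 21.9 lateral vec mm [1.4 0.6 0.7] ang 0.15 fix rotvec [0.0006 0.0025 0.0004] F [-0.4  0.8 -2. ] F.A -1.7 w 0.028328198641157553
```

View pics/d2ov.png

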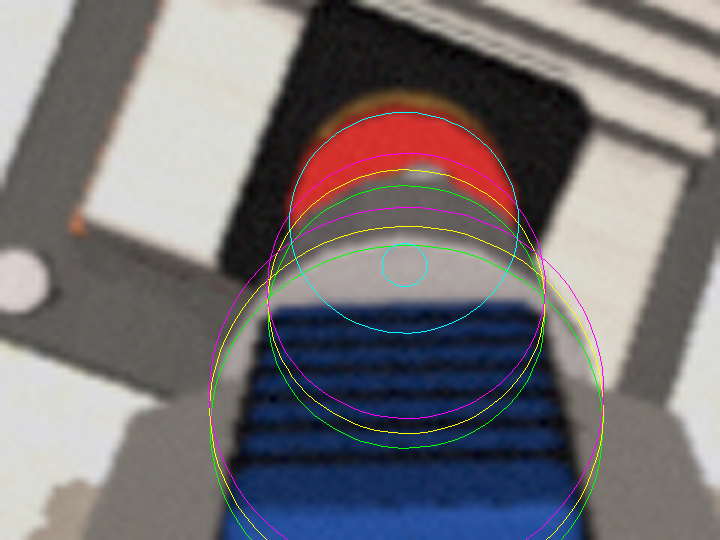

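```bash
sed -i 's/OY=-.002/OY=-.0011/' st.py; python3 - <<'E'
from st import *
import st
o,R,p,m=state()
st.TIP=TIP=TIP+R@[0,-.0009,0]; TIP-=0; print(TIP)
state()
E
sed -i 's/^L=/#TIPADJ\nL=/' st.py
```

```text
t 15.45 tcp [ 0.4261 -0.033   0.2252] mouth along 21.9 lateral vec mm [0.7 0.2 0.4] ang 0.15 fix rotvec [0.0006 0.0025 0.0004] F [-0.4  0.8 -2. ] F.A -1.7 w 0.028328198641157553
[ 0.4995036  -0.02387536  0.07676693]
t 15.45 tcp [ 0.4261 -0.033   0.2252] mouth along 21.9 lateral vec mm [ 0.  -0.2  0. ] ang 0.15 fix rotvec [0.0006 0.0025 0.0004] F [-0.4  0.8 -2. ] F.A -1.7 w 0.028328198641157553
```

```bash
sed -i 's/^TIP=np.array(.*\]); A/TIP=np.array([.4995,-.0239,.0768]); A/; /#TIPADJ/d' st.py; head -5 st.py
```

```text
from h import *
from scipy.spatial.transform import Rotation as Ro
TIP=np.array([.4995,-.0239,.0768]); A=np.array([-.4354,-.0512,.8988]);A/=np.linalg.norm(A)
L=.1439; OY=-.0011
def state(pr=True):
```

jog_arm --pt "0 0 0 3.5 0.5 -7.2 15" --pt "0 0 0 3.5 0.5 -7.2 15" --pt "0 0 0 3.5 0.4 -7.2 15" --pt "0 0 0 0 0 0 15" --pt "0 0 0 0 0 0 15"

```text
time: 16.08
tool_pos: [0.436, -0.0312, 0.202]
ee_rot: [-2.717, -0.166, -1.103]
wrist_force: [0.4, 0.9, -2.7]
width: 0.0281
```

```bash
python3 st.py; python3 shot.py d3; python3 - <<'E'
from h import *
im=snapshot("scene");crop(im,280,170,350,225,10,"pics/d3s.png",1.6)
E
```

```text
t 16.075 tcp [ 0.436  -0.0312  0.202 ] mouth along -3.4 lateral vec mm [-1.5  0.5 -0.7] ang 0.02 fix rotvec [-0.0002 -0.0003 -0.0001] F [ 0.4  0.9 -2.7] F.A -2.6 w 0.028062650814821503
[-0.31 -0.38  2.03  0.21  1.08  0.7 ]
[ 0.43607835 -0.03125145  0.20220742] [-2.71712778 -0.1660892  -1.10282094] 0.00419903127139544
[314.82458896 225.86724133]
254 180
```

View pics/d3s.png

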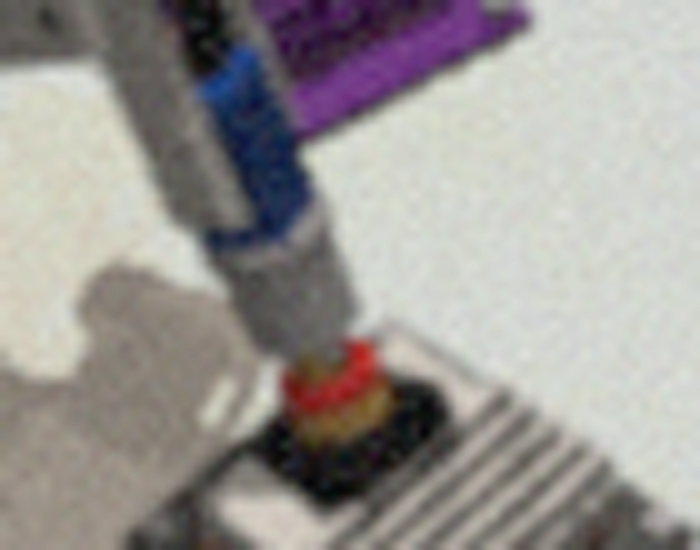

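View pics/d3c.png

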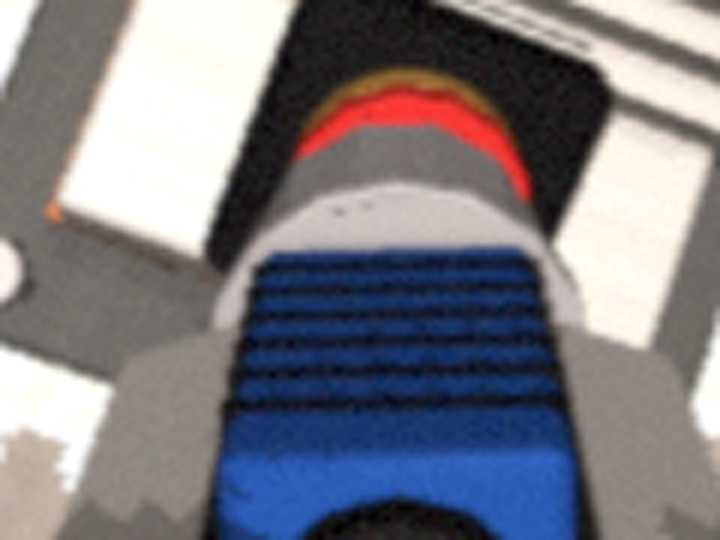

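jog_arm --pt "0 0 0 1.5 -0.5 0.7 15" --pt "0 0 0 1.6 0.2 -3.2 15" --pt "0 0 0 0 0 0 15" --pt "0 0 0 0 0 0 15"

```text
time: 16.68
tool_pos: [0.4391, -0.0315, 0.1995]
ee_rot: [-2.717, -0.166, -1.103]
wrist_force: [-0.1, 1.4, -3.4]
width: 0.0283
```

```bash
python3 st.py; python3 shot.py d4
```

```text
t 16.675 tcp [ 0.4391 -0.0315  0.1995] mouth along -7.0 lateral vec mm [ 0.1 -0.1  0. ] ang 0.01 fix rotvec [-0.0002 -0.0001 -0.0001] F [-0.1  1.4 -3.4] F.A -3.1 w 0.028275325129315135
[-0.31 -0.37  2.03  0.21  1.07  0.7 ]
[ 0.43911738 -0.03154665  0.19954047] [-2.7172059  -0.16593645 -1.10288823] 0.0025024381129350732
[313.02703511 229.04570647]
253 184
```

View pics/d4c.png

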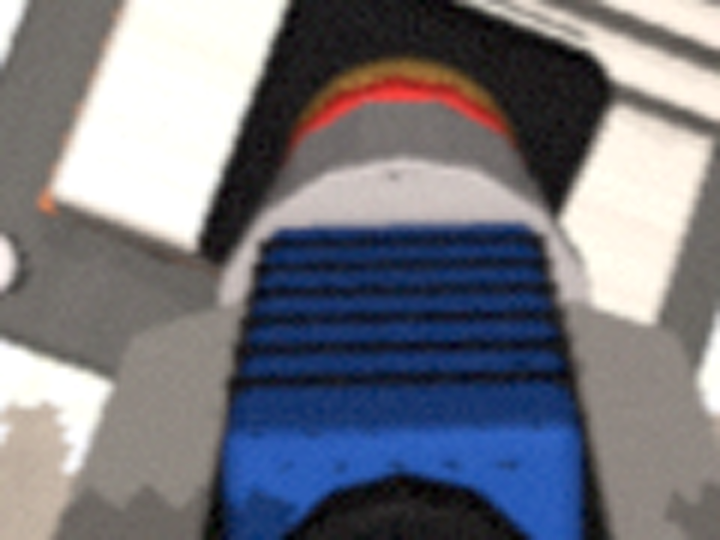

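The ring is now symmetric about the socket at (405,85). I'll push along the nipple axis.

jog_arm --pt "0 0 0 0.9 0.1 -1.8 15" --pt "0 0 0 0.9 0.1 -1.8 15" --pt "0 0 0 0 0 0 15"

```text
time: 17.1
tool_pos: [0.4408, -0.0314, 0.1962]
ee_rot: [-2.718, -0.166, -1.103]
wrist_force: [-2.9, 0.2, -0.5]
width: 0.0278
```

```bash
python3 st.py
```

```text
t 17.1 tcp [ 0.4408 -0.0314  0.1962] mouth along -10.6 lateral vec mm [ 0.1 -0.1  0.1] ang 0.02 fix rotvec [ 0.0001 -0.0003  0.    ] F [-2.9  0.2 -0.5] F.A 0.8 w 0.027792216392065396
[-0.3  -0.36  2.03  0.21  1.06  0.7 ]
```

jog_arm --pt "0 0 0 0.9 0.1 -1.8 15" --pt "0 0 0 0.9 0.1 -1.8 15" --pt "0 0 0 0 0 0 15"

```text
time: 17.48
tool_pos: [0.4425, -0.0311, 0.1906]
ee_rot: [-2.719, -0.165, -1.103]
wrist_force: [4.2, -0.2, -10.8]
width: 0.0279
```

```bash
python3 st.py
```

```text
t 17.475 tcp [ 0.4425 -0.0311  0.1906] mouth along -16.4 lateral vec mm [-0.9 -0.1 -0.4] ang 0.1 fix rotvec [-0.0003 -0.0017 -0.0003] F [  4.2  -0.2 -10.8] F.A -11.5 w 0.027935078005899207
[-0.3  -0.35  2.03  0.21  1.05  0.7 ]
```

The detents passed and the coupler is being drawn on. Continuing.

jog_arm --pt "0 0 0 1.0 0.1 -1.8 15" --pt "0 0 0 1.1 0.1 -1.8 15" --pt "0 0 0 0.9 0.1 -1.8 15" --pt "0 0 0 0 0 0 15"

```text
time: 17.98
tool_pos: [0.4458, -0.0309, 0.1877]
ee_rot: [-2.717, -0.166, -1.103]
wrist_force: [-4.3, -0.1, 1.8]
width: 0.028
```

```bash
python3 st.py
```

```text
t 17.975 tcp [ 0.4458 -0.0309  0.1877] mouth along -20.5 lateral vec mm [ 1.  -0.1  0.5] ang 0.03 fix rotvec [0.     0.0005 0.    ] F [-4.3 -0.1  1.8] F.A 3.5 w 0.02803621193538951
[-0.3  -0.34  2.03  0.21  1.04  0.7 ]
```

jog_arm --pt "0 0 0 0.6 0.1 -2.0 15" --pt "0 0 0 0.6 0.1 -2.0 15" --pt "0 0 0 0 0 0 15"

```text
time: 18.35
tool_pos: [0.4472, -0.0307, 0.1844]
ee_rot: [-2.716, -0.167, -1.103]
wrist_force: [-7.0, -0.2, 5.1]
width: 0.0282
```

```bash
python3 st.py
```

```text
t 18.35 tcp [ 0.4472 -0.0307  0.1844] mouth along -24.1 lateral vec mm [ 1.  -0.2  0.5] ang 0.1 fix rotvec [0.     0.0017 0.0001] F [-7.  -0.2  5.1] F.A 7.7 w 0.028166355709523958
[-0.3  -0.34  2.04  0.21  1.03  0.7 ]
```

jog_arm --pt "0 0 0 0.0 0.1 -1.3 15" --pt "0 0 0 -0.2 0 -0.2 15" --pt "0 0 0 0 0 0 15" --pt "0 0 0 0 0 0 15" --pt "0 0 0 0 0 0 15"

```text
time: 18.98
tool_pos: [0.4473, -0.0306, 0.1839]
ee_rot: [-2.715, -0.168, -1.103]
wrist_force: [-8.7, 0.0, 7.4]
width: 0.0281
```

```bash
python3 st.py; python3 shot.py e1; python3 st.py; python3 - <<'E'
from h import *
im=snapshot("scene");crop(im,280,90,440,225,5,"pics/e1s.png",1.6)
E
```

```text
t 18.975 tcp [ 0.4473 -0.0306  0.1839] mouth along -24.6 lateral vec mm [ 1.  -0.1  0.5] ang 0.17 fix rotvec [0.0002 0.003  0.0003] F [-8.7  0.   7.4] F.A 10.5 w 0.028056035541938272
[-0.3  -0.34  2.04  0.21  1.03  0.7 ]
[ 0.4473069  -0.03061381  0.18389226] [-2.71474172 -0.16792568 -1.1028642 ] 0.0014415264739300242
[311.7477546 238.902955 ]
251 193
t 19.025 tcp [ 0.4473 -0.0306  0.1839] mouth along -24.6 lateral vec mm [ 1.  -0.1  0.5] ang 0.17 fix rotvec [0.0002 0.003  0.0002] F [-8.   0.5  9.2] F.A 11.7 w 0.02828756853804626
[-0.3  -0.34  2.04  0.21  1.03  0.7 ]
```

View pics/e1s.png

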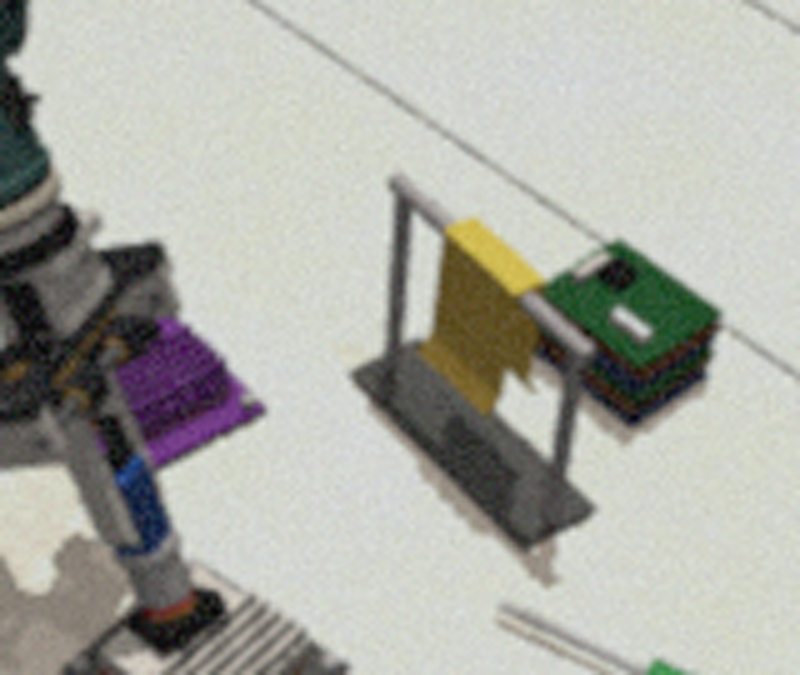

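View pics/e1c.png

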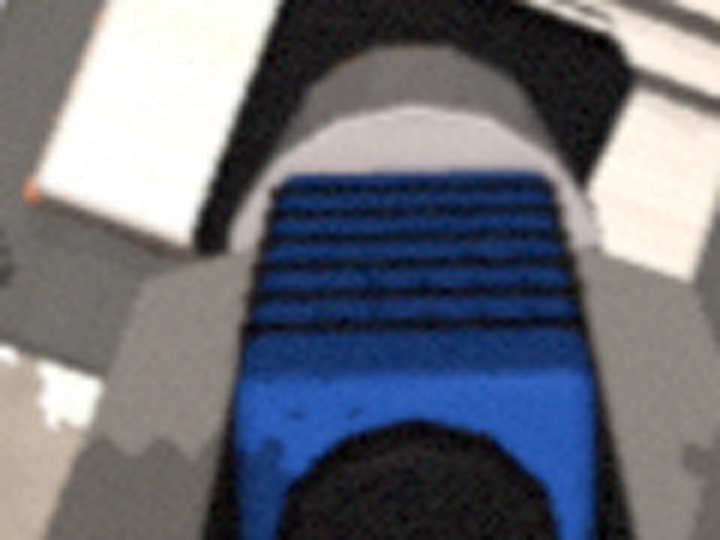

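jog_arm --pt "0 0 0 0.1 0.1 -1.2 15" --pt "0 0 0 0 0 0 15" --pt "0 0 0 0 0 0 15" --pt "0 0 0 0 0 0 15" --pt "0 0 0 0 0 0 15"

```text
time: 19.7
tool_pos: [0.4475, -0.0305, 0.1839]
ee_rot: [-2.714, -0.169, -1.102]
wrist_force: [-13.9, 0.7, 14.1]
width: 0.028
```

```bash
python3 st.py; python3 shot.py e2; python3 st.py; python3 - <<'E'
from h import *
im=snapshot("scene");crop(im,290,190,340,228,14,"pics/e2s.png",1.6)
E
```

```text
t 19.7 tcp [ 0.4475 -0.0305  0.1839] mouth along -24.7 lateral vec mm [ 1.2 -0.1  0.6] ang 0.22 fix rotvec [0.0003 0.0037 0.0004] F [-13.9   0.7  14.1] F.A 18.7 w 0.027954275875640252
[-0.3  -0.34  2.04  0.21  1.03  0.7 ]
[ 0.44748663 -0.03053761  0.18387084] [-2.71436475 -0.16883017 -1.10212622] 0.0011707696208923314
[311.68655563 239.24971055]
251 194
t 19.75 tcp [ 0.4475 -0.0305  0.1839] mouth along -24.7 lateral vec mm [ 1.2 -0.1  0.6] ang 0.21 fix rotvec [0.0003 0.0037 0.0004] F [-13.4   1.2  14.8] F.A 19.1 w 0.027907475559437955
[-0.3  -0.34  2.04  0.21  1.03  0.7 ]
```

View pics/e2s.png

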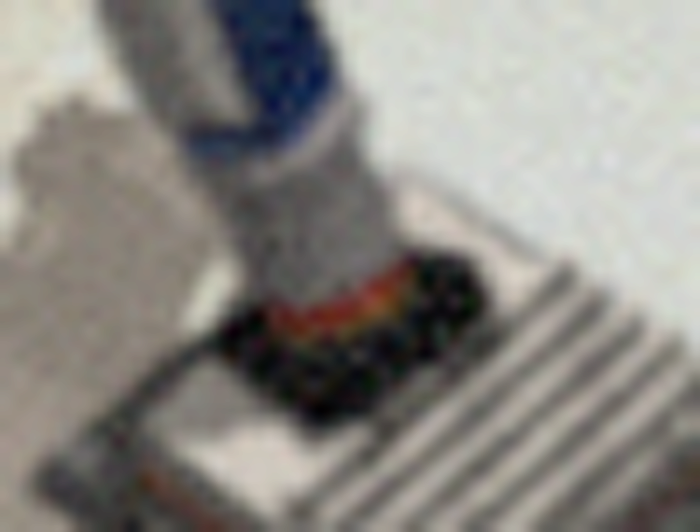

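View pics/e2.png

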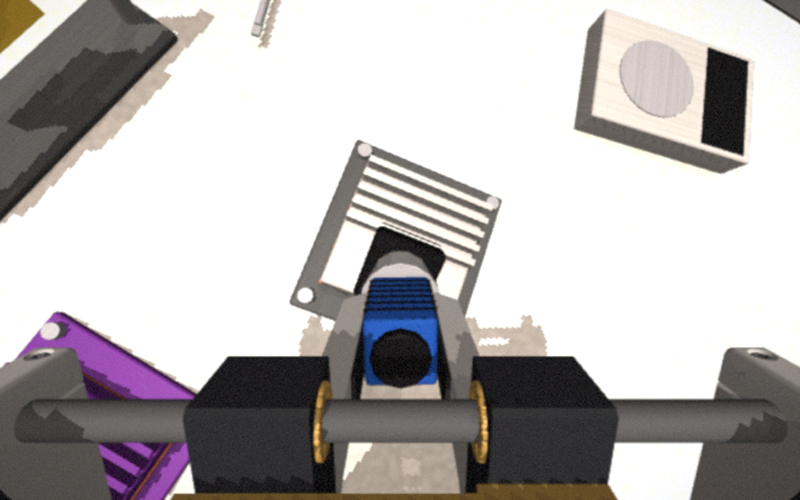

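The last 1.2 mm of commanded travel gave no motion, only +7 N, so the sleeve is on its stop. I'll ease the push and side load slightly and settle.

jog_arm --pt "0 0 0 -0.6 0 0.3 15" --pt "0 0 0 0 0 0 15" --pt "0 0 0 0 0 0 15" --pt "0 0 0 0 0 0 15" --pt "0 0 0 0 0 0 15" --pt "0 0 0 0 0 0 15"

```text
time: 20.55
tool_pos: [0.4472, -0.0306, 0.1838]
ee_rot: [-2.713, -0.169, -1.103]
wrist_force: [-9.8, 0.4, 10.4]
width: 0.0277
```

```bash
python3 st.py
```

```text
t 20.55 tcp [ 0.4472 -0.0306  0.1838] mouth along -24.7 lateral vec mm [ 1.1 -0.1  0.5] ang 0.27 fix rotvec [0.0003 0.0046 0.0004] F [-9.8  0.4 10.4] F.A 13.6 w 0.027704633137661652
[-0.3  -0.34  2.04  0.21  1.02  0.7 ]
```

```bash
python3 -c "
from bench import *
print(close_job())"
```

```text
the job is handed in; nothing more can be done
None
```

I hung the guard on the bar and snapped the coupler onto the gray cooling unit's nipple. The arm is still gripping it with the red sleeve held down. I handed the job in at about 20.6 s of the 61 s allowed; the system gives no verdict.

- **Guard:** it hangs upright over the middle of the bar. It was clear of the fingers in the pictures taken after release and again while the coupler was being pushed.
- **Coupler fit:** the arm's own readings put the coupler about 0.3° off the nipple's axis and roughly 1.2 mm to the side. The limits are 7° and 3 mm.
- **Sleeve:** pushing a further 1.2 mm gave no movement and about 7 N more force, so I take the sleeve to be on its stop. I then eased off, leaving about 14 N along the axis. The fingers read 27.7 mm open on the 28 mm handle, and the coupler had not visibly slipped in the grip.
- **Disagreement:** my position estimate had the mouth 24.7 mm below the tip, while 26 mm is expected with the sleeve right down. That 1.3 mm is within the measuring error, and 24.7 mm is still inside the required 22.5 to 29 mm.
- **Side load:** the side force on the nipple was about 6 N at the hardest push. The final easing reduced it to about 4–5 N.
- **Bystanders:** the boards, drive and screwdriver looked undisturbed in the pictures, but I did not measure their positions. I left the purple look-alike alone.

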